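# Pack the jar lids flat in the round tin

## Robot

A 7-joint arm with a two-finger parallel gripper is mounted at the origin on a cart in front of the work surface, level with it; the furniture and walls round the work are solid. World frame = base frame: x ahead of the robot, y to its left, z up, the work surface at z = 0. Lengths are in m, angles in rad, forces in N, time in s.
With the tool pointing down it reaches from about 0.425 to 0.925 m from the base axis. Payload 6.8 kg.
Tool frame: the origin (TCP) lies between the finger pads; the fingertips stand 17 mm ahead of it and the grasp point (between the pads) lies 2 mm behind it; z points along the fingers, y is the line along which they close (so a half turn about z gives the same grasp; the last joint's range is limited). The gripper opens to 88 mm and grips with 3 to 60 N. Pads are 20 mm wide; open, the fingers measure 115 mm over their backs; the gripper's body (75 mm by 178 mm) begins 61 mm behind the grasp point.
Start: joints at [1.142, 0.477, 0.022, 1.555, -0.011, 1.109, -0.083], TCP at [0.213, -0.641, 0.24] pointing down, gripper open.
Joint ranges: [-2.96, 2.96], [-0.34, 2.1], [-1.41, 1.46], [0.24, 2.44], [-1.37, 4.51], [0.17, 1.92], [-2.96, 2.96]. Speed limits (rad/s): [2.39, 2.39, 3.14, 3.14, 3.14, 3.14, 3.14].

## Interface

Orientations are given as a unit quaternion [x, y, z, w].
In Python, from plant import r gives the robot as it stands.
- The arm moves only by the shell command python3 -m crank 'ROWS' [OPENING]. ROWS is JSON, a list of rows, each an object with "dp": the shift along the world's x, y, z in cm, a list of three; "angular": the turn, a rotation vector about the world's x, y, z in degrees, a list of three. A call has 1 to 12 rows; each row is the pose to reach, as a shift and turn from the pose commanded when the call began; what a row does not reach only later rows make up. A row lasts 1/12 s, in which the tool goes at most 41.7 mm and 7.16 degrees, less where a joint would pass 70% of its speed; a pose out of reach is approached as far as the arm can. A call with a gripper value outside its range is refused whole. OPENING is the closure, from 0 (fully open) to 1 (shut), set as the call begins (- or left out, the last holds). The fingers move at their own pace and stop on an object; the grip force is fixed at half the most. Time passes only in rows, so rows that repeat a pose let the fingers close. It gives the time, the measured TCP pose, the force, the opening and the grip force at its end, in the units of the state.
- r.observe(): the state, without advancing time (a new reading comes with each control period).
- r.capture(name): name is "scene" or "top" or "wrist"; returns a dict with "pixels" (480x640x3 uint8, red, green, blue), "fovy" (degrees; the focal length in pixels is half the picture's height over the tangent of half this angle, whatever the lens; pixels are square), "cx", "cy" (the principal point, pixels), "camera_from_world" (4x4, takes a point from world to camera coordinates). Camera axes: x right, y up, looking along -z (the intrinsics and any distortion apply to the point x, -y, -z); pixel columns grow to the right and rows downward; lengths in m; the calibration is good to about 2 mm. A picture is of the moment at which its call begins. There is no depth.
- r.job_done(): hands the job in; it is judged then, once.
The state is a dict: "t": time; "joints": joint angles; "dq": joint speeds; "joint_efforts": joint torques, N m; "tcp_pos": TCP position; "ee_rot": TCP orientation; "contact_force": force on the tool from outside, world axes, zero at the start; "wrist_torque": the same for the moment, N m; "finger_gap": finger opening in m; "gripper_force": force on a finger pad.
Only numpy, scipy, OpenCV 4.12 (cv2) and the standard library are available. Lean on these libraries where they do the work, as an engineer would, in place of code of your own. Each camera call takes 0.05 s, during which the arm holds its last target. There are 200 camera calls.

## Task

Pack all seven wooden jar lids into the shallow round tin in a single flat layer, knobs up: one in the middle and six in a ring round it, each lying flat on the bottom. Four lids are in the tin already, but one of them lies in the way and must be moved; the other three stand in a stack next to the tin. Do not disturb the pasta jar, the mug and the food can, and let go of everything at the end.

Things in the scene. Friction and masses are not known exactly. Their poses are not given: they have to be found in the camera images.
- tin: shallow round tin of bare steel, open on top, loose on the worktop, 0.5 kg. Origin: centre of its underside, z up. Inside 190 mm across, outside 196; floor 2 mm thick, rim 33 mm high, level with the flat top of a lid lying in it. Seven lids in one layer fit only as one in the middle and six round it, about 63 mm from the tin's centre, with 5 mm to spare along a radius.
- lid_1: dark wooden jar lid, all seven alike, 50 g. Origin: centre of the underside, z up. Disc 60 mm across, flat top 31 mm above the origin; below 27 mm it tapers to a skirt 50 mm across. Grip its round middle knob: 20 mm across, 31 to 47 mm up. Hollow below: stacks loosely at 31 mm pitch. Starts at the bottom of the stack of three, on the worktop.
- lid_2: dark wooden jar lid like lid_1 (60 mm across, flat top at 31 mm, tapered below; knob 20 mm across from 31 to 47 mm above the origin, the centre of its underside; z up). Starts in the middle of the stack.
- lid_3: dark wooden jar lid like lid_1 (60 mm across, flat top at 31 mm, tapered below; knob 20 mm across from 31 to 47 mm above the origin, the centre of its underside; z up). Starts on top of the stack.
- lid_4: dark wooden jar lid like lid_1 (60 mm across, flat top at 31 mm, tapered below; knob 20 mm across from 31 to 47 mm above the origin, the centre of its underside; z up). Starts lying in the tin near the wall, a near neighbour of others.
- lid_5: dark wooden jar lid like lid_1 (60 mm across, flat top at 31 mm, tapered below; knob 20 mm across from 31 to 47 mm above the origin, the centre of its underside; z up). Starts lying in the tin near the wall, a near neighbour of others.
- lid_6: dark wooden jar lid like lid_1 (60 mm across, flat top at 31 mm, tapered below; knob 20 mm across from 31 to 47 mm above the origin, the centre of its underside; z up). Starts lying in the tin near the wall, a near neighbour of others.
- lid_7: dark wooden jar lid like lid_1 (60 mm across, flat top at 31 mm, tapered below; knob 20 mm across from 31 to 47 mm above the origin, the centre of its underside; z up). Starts lying in the tin, alone on the emptier side, in the way: where it lies, the lids that are missing do not fit beside it.
- jar: bystander: tall pasta jar with grey cap, 92 mm across, 167 mm high; origin at the centre of its foot. Leave alone.
- mug: bystander: plain purple mug, 92 x 125 x 100 mm; origin at the middle of its foot. Leave alone.
- can: bystander: closed food can, 75 mm across, 58 mm high; origin at the centre of its foot. Leave alone.
Things that resemble listed ones, but are neither listed nor needed, are in the scene too. Leave any green or turquoise look-alike of the lid_7 alone.

How it is judged:
At the end, for the whole second after the job is handed in: All seven lids lie flat (tilt under 0.08 rad) on the floor of the tin (underside less than 6 mm above the tin's underside; 2 mm when seated), knobs up, each centre within 69 mm of the tin's centre, at rest; the tin stands flat on the worktop (horizontal distance between each of lid_1, lid_2, lid_3, lid_4, lid_5, lid_6, lid_7 and tin below 0.069 m and z of lid_1 in the frame of tin between -0.001 and 0.006 m and angle between each of lid_1, lid_2, lid_3, lid_4, lid_5, lid_6, lid_7's own z axis and vertical below 0.08 rad and linear speed of each of lid_1, lid_2, lid_3, lid_4, lid_5, lid_6, lid_7 below 0.02 m/s and z of lid_2 in the frame of tin between -0.001 and 0.006 m and z of lid_3 in the frame of tin between -0.001 and 0.006 m and z of lid_4 in the frame of tin between -0.001 and 0.006 m and z of lid_5 in the frame of tin between -0.001 and 0.006 m and z of lid_6 in the frame of tin between -0.001 and 0.006 m and z of lid_7 in the frame of tin between -0.001 and 0.006 m and angle between tin's own z axis and vertical below 0.05 rad and height (world z) of tin below 0.006 m); the robot touches nothing.
It fails at once if a bystander (jar, mug or can) is shifted by more than 3 cm or tipped (distance of any of jar, mug, can from where it was at the start of the episode above 0.03 m or angle between any of jar, mug, can's own z axis and vertical above 0.3 rad).
It also fails if it takes over 72 s, if anything falls off the work surface, if the arm or the gripper's body presses on something with over 40 N, if the wrist force passes 120 N, or if a joint passes its speed limit or range.

## Working session

There is one attempt and no reset: what is moved stays moved. The work goes in short steps, Python scripts to look and compute and a shell command to move; the robot and the scene stay as the last step left them, time stands still between calls to the robot, and variables do not carry over. Pictures are saved under pics/ and viewed, at most 10 in all, crops included, and the job is handed in when it is done.

```bash
ls; mkdir -p pics; python3 - <<'E'
from plant import r
import cv2,numpy as np
s=r.observe();print(s)
ims=[]
for n in("scene","top"):
    c=r.capture(n);np.save(f"pics/{n}0.npy",c,allow_pickle=True)
    print(n,c["fovy"],c["cx"],c["cy"],np.round(c["camera_from_world"],4).tolist(),c.keys())
    cv2.imwrite(f"pics/{n}0.png",c["pixels"][:,:,::-1])
E
```

```text
pics
{'t': 0.0, 'joints': array([ 1.14186454,  0.47778223,  0.02234845,  1.55642993, -0.01154222,
        1.10930866, -0.08308475]), 'dq': array([ 0.00020532,  0.00103561, -0.00027223, -0.00090264,  0.00041491,
       -0.0006031 , -0.00090657]), 'joint_efforts': array([ 7.52504020e-04, -5.82845592e+01,  1.53460141e+00, -2.72606868e+01,
       -5.43506315e-02,  1.68618344e-02,  1.38530118e-04]), 'tcp_pos': array([ 0.2126799 , -0.64001911,  0.23870293]), 'ee_rot': array([ 9.87159700e-01,  1.59733895e-01, -1.92662254e-04, -8.79405500e-04]), 'contact_force': array([-0.9298576 ,  0.1087138 , -0.69360978]), 'wrist_torque': array([-0.0084493 ,  0.00808811, -0.02325066]), 'gripper_force': 0.0, 'finger_gap': 0.08802107495980531}
scene 54.49598227953802 318.58362957257435 240.8115397371059 [[-0.7054, -0.7088, -0.004, 0.3254], [0.4358, -0.4382, 0.7861, -0.3805], [-0.5589, 0.5528, 0.618, -0.7274], [0.0, 0.0, 0.0, 1.0]] dict_keys(['pixels', 'fovy', 'cx', 'cy', 'camera_from_world'])
top 49.06277705849459 309.4995482314427 232.32893226552056 [[-0.0187, -0.9998, 0.0073, -0.1359], [0.9988, -0.0183, 0.0452, -0.6254], [-0.045, 0.0081, 0.999, -1.256], [0.0, 0.0, 0.0, 1.0]] dict_keys(['pixels', 'fovy', 'cx', 'cy', 'camera_from_world'])
```

View pics/top0.png

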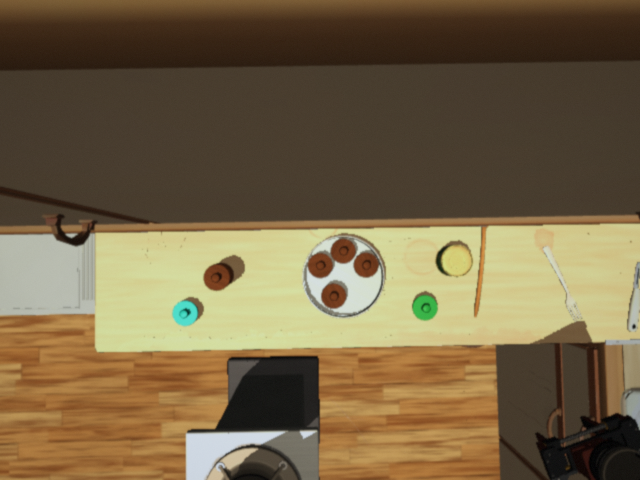

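View pics/scene0.png

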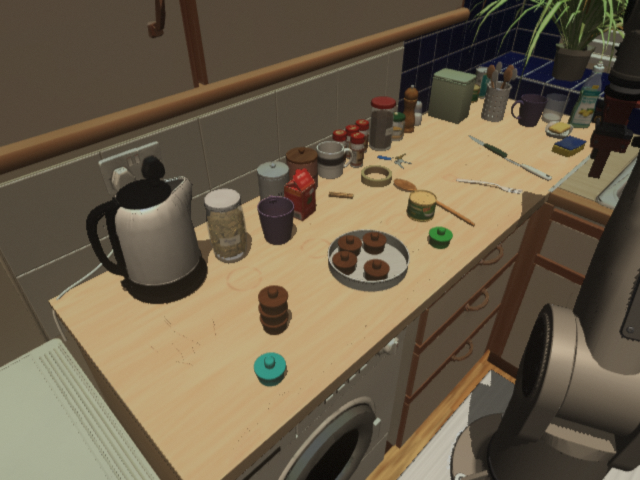

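The top view shows the stack at (217,276), the tin at (344,275), and its lids at (343,250), (320,265), (366,264) and (334,295). The last is alone on the emptier side, so it is lid_7. The look-alikes are turquoise (186,312) and green (425,307). In the scene view, the jar is at (225,225), the mug at (277,220), the can at (422,205), the stack at (273,310) and the tin at (368,260).

```bash
cat > h.py <<'E'
import numpy as np,cv2
from plant import r
def f(c): return 240/np.tan(np.radians(c["fovy"])/2)
def ray(c,u,v,z):
    M=np.array(c["camera_from_world"]);R=M[:3,:3];o=-R.T@M[:3,3]
    d=R.T@np.array([(u-c["cx"])/f(c),-(v-c["cy"])/f(c),-1]);return (o+d*(z-o[2])/d[2])
def proj(c,p):
    M=np.array(c["camera_from_world"]);q=M[:3,:3]@np.asarray(p)+M[:3,3]
    return np.array([c["cx"]+f(c)*q[0]/-q[2],c["cy"]-f(c)*q[1]/-q[2]])
def load(n): return np.load(f"pics/{n}.npy",allow_pickle=True).item()
def brown(c):
    h=cv2.cvtColor(c["pixels"],cv2.COLOR_RGB2HSV)
    return ((h[...,0]<12)|(h[...,0]>172))&(h[...,1]>110)&(h[...,2]>25)&(h[...,2]<150)
E
python3 - <<'E'
from h import *
c=load("top0");s=load("scene0")
m=brown(c).astype(np.uint8);m[:232]=0;m[322:]=0;m[:,:195]=0;m[:,390:]=0
n,l,st,ce=cv2.connectedComponentsWithStats(m)
for i in range(1,n):
    if st[i,4]>60:
        cnt=max(cv2.findContours((l==i).astype(np.uint8),0,2)[0],key=len)
        (x,y),rad=cv2.minEnclosingCircle(cnt)
        print("top",st[i],ce[i].round(1),(round(x,1),round(y,1),round(rad,1)),ray(c,*ce[i],.033).round(4),"circ",ray(c,x,y,.033).round(4))
# tin rim, edges
print("tin",ray(c,344,275,.033),"cam",-c["camera_from_world"][:3,:3].T@c["camera_from_world"][:3,3])
print("jar",ray(s,228,255,0),"mug",ray(s,278,238,0),"can",ray(s,421,215,0))
for n,cc,(x0,y0,x1,y1) in (("t",c,(180,220,440,330)),("s",s,(190,170,450,400))):
    k=3 if n=="t" else 2.5
    cv2.imwrite(f"pics/crop_{n}.png",cv2.resize(cc["pixels"][y0:y1,x0:x1,::-1],None,fx=k,fy=k,interpolation=cv2.INTER_CUBIC))
a=cv2.imread("pics/crop_t.png")
b=cv2.imread("pics/crop_s.png");b=cv2.resize(b,None,fx=.45,fy=.45)
o=np.zeros((a.shape[0]+b.shape[0],max(a.shape[1],b.shape[1]),3),np.uint8);o[:a.shape[0],:a.shape[1]]=a;o[a.shape[0]:,:b.shape[1]]=b
print(o.shape);cv2.imwrite("pics/both.png",o)
E
```

```text
top [331 239  24  24 445] [342.7 250.6] (342.4, 250.4, 12.1) [ 0.5771 -0.2254  0.033 ] circ [ 0.5773 -0.2248  0.033 ]
top [354 253  24  24 440] [365.7 264.3] (365.7, 264.3, 11.8) [ 0.5433 -0.2793  0.033 ] circ [ 0.5434 -0.2794  0.033 ]
top [308 254  24  23 441] [319.8 264.9] (319.8, 265.0, 11.9) [ 0.544  -0.1703  0.033 ] circ [ 0.5438 -0.1702  0.033 ]
top [205 264  28  26 535] [218.1 276. ] (218.3, 275.6, 14.3) [0.5223 0.0712 0.033 ] circ [0.5232 0.0707 0.033 ]
top [322 284  24  24 448] [333.3 295.5] (333.3, 295.5, 12.0) [ 0.471  -0.2009  0.033 ] circ [ 0.4711 -0.2008  0.033 ]
tin [ 0.51902766 -0.22727778  0.033     ] cam [ 0.5655122  -0.13713931  1.28397237]
jar [ 0.78745187 -0.0038104   0.        ] mug [ 0.75110633 -0.13806843  0.        ] can [ 0.5467761 -0.4891953  0.       ]
(589, 780, 3)
```

View pics/both.png

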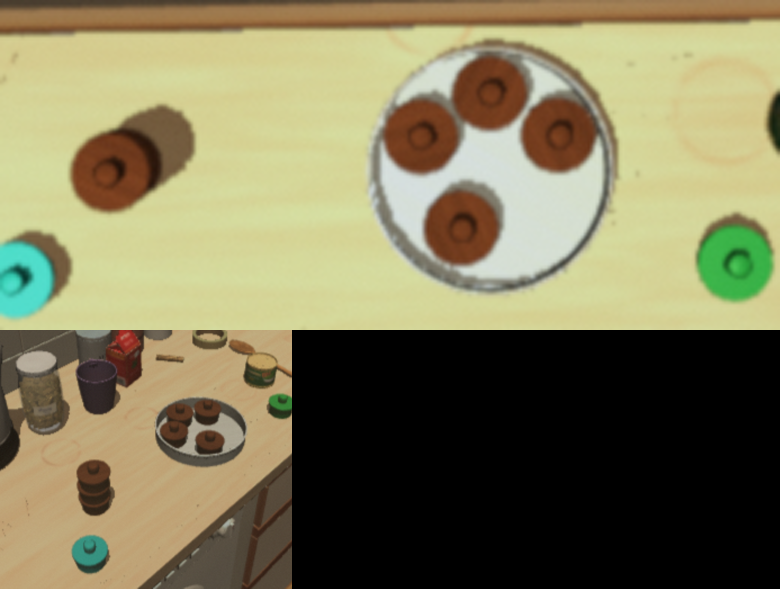

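The four tin lids and the stack agree with the given sizes: disc radius is about 28 mm and ring spacing about 64 mm. The enlarged crop confirms lid_7 as the lone brown lid at full-image pixel (333,295). Next I'll hover over the tin with the wrist camera.

```bash
python3 -m crank '[{"dp":[3,4,0],"angular":[0,0,-3]},{"dp":[5,7,0],"angular":[0,0,-6]},{"dp":[8,10,0],"angular":[0,0,-9]},{"dp":[10,13,0],"angular":[0,0,-12]},{"dp":[12,16,0],"angular":[0,0,-15]},{"dp":[14,19,0],"angular":[0,0,-18.4]},{"dp":[16,22,0],"angular":[0,0,-18.4]},{"dp":[18,25,0],"angular":[0,0,-18.4]},{"dp":[20,28,0],"angular":[0,0,-18.4]},{"dp":[22,31,0],"angular":[0,0,-18.4]},{"dp":[24,34,0],"angular":[0,0,-18.4]},{"dp":[26,37,0],"angular":[0,0,-18.4]}]' 0.5
python3 -m crank '[{"dp":[1,2,0],"angular":[0,0,0]},{"dp":[2.7,4.3,0],"angular":[0,0,0]},{"dp":[2.7,4.3,0],"angular":[0,0,0]},{"dp":[2.7,4.3,0],"angular":[0,0,0]},{"dp":[2.7,4.3,0],"angular":[0,0,0]}]'
python3 - <<'E'
from h import *
c=r.capture("wrist");np.save("pics/w1.npy",c,allow_pickle=True);cv2.imwrite("pics/w1.png",c["pixels"][:,:,::-1])
M=c["camera_from_world"];print(M.round(3),(-M[:3,:3].T@M[:3,3]).round(3),c["fovy"],r.observe()["tcp_pos"],r.observe()["ee_rot"])
E
```

```text
t: 1.1
tcp_pos: [0.4733, -0.2689, 0.2395]
ee_rot: [1.0, -0.0, -0.0, -0.0]
contact_force: [0.5, -0.0, -0.0]
finger_gap: 0.044
gripper_force: 0.0
t: 1.52
tcp_pos: [0.4993, -0.2281, 0.2393]
ee_rot: [1.0, -0.0, -0.0, 0.0]
contact_force: [-0.8, -0.1, 0.1]
finger_gap: 0.0441
gripper_force: 0.0
[[-0.002 -1.    -0.    -0.227]
 [ 0.968 -0.002 -0.251 -0.455]
 [ 0.251 -0.001  0.968 -0.515]
 [ 0.     0.     0.     1.   ]] [ 0.569 -0.228  0.384] 68.20751384137655 [ 0.49898722 -0.22871989  0.23937606] [ 9.99999368e-01 -1.00438400e-03 -4.69672223e-04  1.87044455e-04]
```

View pics/w1.png

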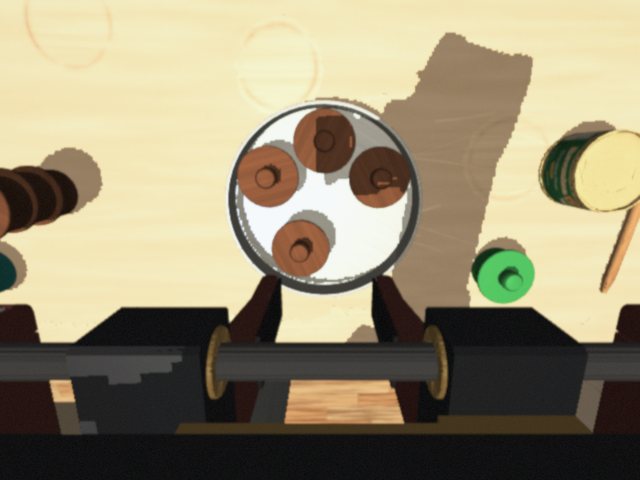

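The wrist view shows the whole tin, with its rim spanning about x 229–419, y 98–295. The lids are at (266,177), (324,140), (380,178) and lid_7 at (300,249), all reachable.

```bash
cat >> h.py <<'E'
def circfit(P):
    A=np.c_[2*P[:,:2],np.ones(len(P))];b=(P[:,:2]**2).sum(1);x=np.linalg.lstsq(A,b,rcond=None)[0]
    return x[:2],np.sqrt(x[2]+x[0]**2+x[1]**2)
def rays(c,pts,z): return np.array([ray(c,u,v,z) for u,v in pts])
def rim(c,guess,z=.033,lo=.085,hi=.112):
    # strongest saturation drop (worktop -> steel) walking inward along radial lines, then robust circle fit
    hs=cv2.GaussianBlur(cv2.cvtColor(c["pixels"],cv2.COLOR_RGB2HSV),(3,3),0)[...,1].astype(np.float32)
    P=[]
    for a in np.radians(np.arange(0,360,3)):
        rr=np.arange(lo,hi,.0005);pp=np.array([proj(c,[guess[0]+q*np.cos(a),guess[1]+q*np.sin(a),z]) for q in rr]).astype(np.float32)
        if pp[:,0].min()<2 or pp[:,0].max()>637 or pp[:,1].min()<2 or pp[:,1].max()>477: continue
        v=cv2.remap(hs,pp[:,:1],pp[:,1:],cv2.INTER_LINEAR)[:,0]
        d=v[4:]-v[:-4];i=d.argmax()
        if d[i]>25: P.append([guess[0]+rr[i+2]*np.cos(a),guess[1]+rr[i+2]*np.sin(a)])
    P=np.array(P)
    for _ in range(6):
        o,R=circfit(P);e=abs(np.hypot(*(P-o).T)-R);P=P[e<=max(np.percentile(e,85),.0015)]
    return o,R,len(P)
def lids(c,m,z,box,amin=300):
    m=m.astype(np.uint8).copy();x0,y0,x1,y1=box;k=np.zeros_like(m);k[y0:y1,x0:x1]=1;m*=k
    m=cv2.morphologyEx(m,cv2.MORPH_OPEN,np.ones((3,3)));out=[]
    n,l,st,ce=cv2.connectedComponentsWithStats(m)
    for i in range(1,n):
        if st[i,4]<amin: continue
        cnt=max(cv2.findContours((l==i).astype(np.uint8),0,2)[0],key=len)
        h=cv2.convexHull(cnt)[:,0].astype(float);o,R=circfit(rays(c,h,z));out.append((o,R,ce[i],st[i,4]))
    return out
E
python3 - <<'E'
from h import *
c=load("w1");hs=cv2.cvtColor(c["pixels"],cv2.COLOR_RGB2HSV)
for p in [(280,180),(324,122),(335,125),(380,190),(300,230),(395,170),(360,160),(365,120),(240,150),(400,260),(440,150),(550,60)]: print(p,hs[p[1],p[0]],end=' ')
print()
o=np.array([.517,-.227])
for _ in range(2): o,R,n=rim(c,o);print("tin wrist",o.round(4),R.round(4),n)
t=load("top0");q,R,n=rim(t,o);print("tin top",q.round(4),R.round(4),n)
for x in lids(c,brown(c),.033,(228,98,420,285)): print(x[0].round(4),x[1].round(4),x[2].round(0),x[3],"rel",((x[0]-o)*1000).round(1),round(1000*np.hypot(*(x[0]-o)),1))
E
```

```text
(280, 180) [ 11 152 114] (324, 122) [ 12 155  74] (335, 125) [ 11 146  77] (380, 190) [ 10 150 119] (300, 230) [ 11 148 148] (395, 170) [ 11 152  72] (360, 160) [ 10 145  81] (365, 120) [ 24  25 161] (240, 150) [ 33  10 230] (400, 260) [ 18  57 139] (440, 150) [ 16  88 153] (550, 60) [ 25  56 243] 
tin wrist [ 0.5186 -0.2247] 0.0978 93
tin wrist [ 0.5185 -0.2247] 0.0979 94
tin top [ 0.5203 -0.231 ] 0.0911 9
[ 0.58   -0.2254] 0.0287 [324. 139.] 2397 rel [61.5 -0.7] 61.5
[ 0.5454 -0.2792] 0.0284 [379. 176.] 2030 rel [ 26.9 -54.5] 60.8
[ 0.5495 -0.1619] 0.0181 [264. 175.] 475 rel [31.  62.8] 70.0
[ 0.4709 -0.1925] 0.0229 [294. 252.] 711 rel [-47.6  32.2] 57.4
```

```bash
sed -i 's/h\[...,0\]<12/h[...,0]<16/; s/h\[...,2\]<150/h[...,2]<215/' h.py; python3 - <<'E'
from h import *
c=load("w1");o,R,n=rim(c,[.5185,-.2247])
for x in lids(c,brown(c),.033,(228,98,420,285)): print(x[0].round(4),x[1].round(4),x[2].round(0),x[3],"rel",((x[0]-o)*1000).round(1),round(1000*np.hypot(*(x[0]-o)),1))
# knob of lid_7 seen in wrist: pixel ~ (301,245) at its top
t=load("top0")
print("stack top disc", [(x[0].round(4),x[1].round(4)) for x in lids(t,brown(t),.093,(195,232,250,322))])
E
```

```text
[ 0.5799 -0.2254] 0.0288 [324. 140.] 3006 rel [61.4 -0.7] 61.4
[ 0.5468 -0.1702] 0.0291 [267. 176.] 2853 rel [28.3 54.5] 61.4
[ 0.5457 -0.2793] 0.0287 [379. 177.] 2770 rel [ 27.2 -54.6] 61.0
[ 0.4739 -0.2006] 0.029 [300. 248.] 2432 rel [-44.6  24.1] 50.7
stack top disc [(array([0.5243, 0.0599]), np.float64(0.0317))]
```

```bash
python3 -m crank '[{"dp":[-1.2,1.4,-3],"angular":[0,0,0]},{"dp":[-2.5,2.8,-6],"angular":[0,0,0]},{"dp":[-2.5,2.8,-9],"angular":[0,0,0]},{"dp":[-2.5,2.8,-12],"angular":[0,0,0]},{"dp":[-2.5,2.8,-14],"angular":[0,0,0]},{"dp":[-2.5,2.8,-14],"angular":[0,0,0]},{"dp":[-2.5,2.8,-14],"angular":[0,0,0]}]'; python3 - <<'E'
from h import *
c=r.capture("wrist");np.save("pics/w2.npy",c,allow_pickle=True);cv2.imwrite("pics/w2.png",c["pixels"][:,:,::-1]);print(r.observe()["tcp_pos"])
E
```

```text
t: 2.15
tcp_pos: [0.4737, -0.2006, 0.0992]
ee_rot: [1.0, -0.001, -0.001, -0.0]
contact_force: [0.4, 0.2, 0.1]
finger_gap: 0.0437
gripper_force: 0.0
[ 0.47485542 -0.20066536  0.10033211]
```

View pics/w2.png

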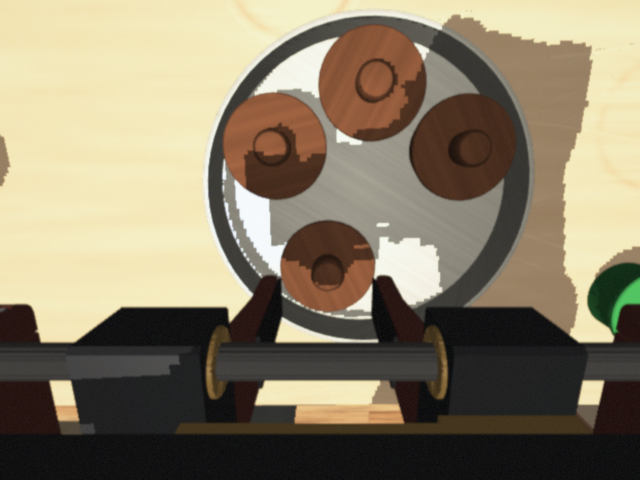

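Lid_7's knob at (327,273) is centred between the fingertips at (279,280) and (374,280). I'll descend and grip.

```bash
python3 -m crank '[{"dp":[0,0,-2],"angular":[0,0,0]},{"dp":[0,0,-4],"angular":[0,0,0]},{"dp":[0,0,-4.8],"angular":[0,0,0]},{"dp":[0,0,-4.8],"angular":[0,0,0]}]'; python3 -m crank '[{"dp":[0,0,0],"angular":[0,0,0]},{"dp":[0,0,0],"angular":[0,0,0]},{"dp":[0,0,0],"angular":[0,0,0]},{"dp":[0,0,0],"angular":[0,0,0]}]' 1
```

```text
t: 2.53
tcp_pos: [0.4745, -0.1999, 0.0515]
ee_rot: [1.0, -0.0, -0.0, -0.0]
contact_force: [-1.6, -0.5, 0.0]
finger_gap: 0.0436
gripper_force: 0.0
t: 2.87
tcp_pos: [0.4755, -0.1999, 0.0527]
ee_rot: [1.0, -0.0, 0.001, 0.0]
contact_force: [0.0, -0.7, 0.0]
finger_gap: 0.0206
gripper_force: 0.3
```

```bash
python3 -m crank '[{"dp":[0,0,0],"angular":[0,0,0]},{"dp":[0,0,0],"angular":[0,0,0]},{"dp":[0,0,1],"angular":[0,0,0]},{"dp":[0,0,3],"angular":[0,0,0]},{"dp":[1.5,-0.8,3.5],"angular":[0,0,0]},{"dp":[3,-1.6,3.5],"angular":[0,0,0]},{"dp":[4.3,-2.4,3.5],"angular":[0,0,0]},{"dp":[4.3,-2.4,3.5],"angular":[0,0,0]},{"dp":[4.3,-2.4,2],"angular":[0,0,0]},{"dp":[4.3,-2.4,1],"angular":[0,0,0]},{"dp":[4.3,-2.4,0.3],"angular":[0,0,0]},{"dp":[4.3,-2.4,0.2],"angular":[0,0,0]}]'; python3 -m crank '[{"dp":[0,0,-0.1],"angular":[0,0,0]},{"dp":[0,0,-0.1],"angular":[0,0,0]}]'
```

```text
t: 3.87
tcp_pos: [0.5164, -0.223, 0.0524]
ee_rot: [1.0, -0.0, -0.001, -0.0]
contact_force: [-0.4, -0.2, 1.6]
finger_gap: 0.019
gripper_force: 30.0
t: 4.03
tcp_pos: [0.5174, -0.2233, 0.0527]
ee_rot: [1.0, -0.0, -0.0, -0.0]
contact_force: [-0.7, 0.3, -0.5]
finger_gap: 0.019
gripper_force: 30.0
```

```bash
python3 -m crank '[{"dp":[0,0,0],"angular":[0,0,0]},{"dp":[0,0,0],"angular":[0,0,0]},{"dp":[0,0,0],"angular":[0,0,0]},{"dp":[0,0,2],"angular":[0,0,0]},{"dp":[0,0,5],"angular":[0,0,0]},{"dp":[-1,0,9],"angular":[0,0,0]},{"dp":[-1.8,0,13],"angular":[0,0,0]},{"dp":[-1.8,0,16],"angular":[0,0,0]},{"dp":[-1.8,0,18.7],"angular":[0,0,0]},{"dp":[-1.8,0,18.7],"angular":[0,0,0]},{"dp":[-1.8,0,18.7],"angular":[0,0,0]}]' 0.5; cat > meas.py <<'E'
import sys
from h import *
c=r.capture("wrist");np.save(f"pics/{sys.argv[1]}.npy",c,allow_pickle=True);cv2.imwrite(f"pics/{sys.argv[1]}.png",c["pixels"][:,:,::-1])
o=np.array([.5185,-.2247])
for _ in range(2): o,R,n=rim(c,o)
print("tcp",r.observe()["tcp_pos"].round(4),"tin",o.round(4),R.round(4),n)
lo=np.array([proj(c,[o[0]+.1*np.cos(a),o[1]+.1*np.sin(a),.033]) for a in np.arange(0,6.3,.2)])
x0,y0=np.clip(lo.min(0),0,640).astype(int);x1,y1=np.clip(lo.max(0),0,[640,295]).astype(int)
m=brown(c).astype(np.uint8);keep=np.zeros_like(m);cv2.fillPoly(keep,[lo.astype(int)],1)
for x in lids(c,m*keep,.033,(x0,y0,x1,y1)): d=(x[0]-o)*1000;print(x[0].round(4),"R",x[1].round(4),x[2].round(0),x[3],"rel",d.round(1),"r",np.hypot(*d).round(1),"ang",np.degrees(np.arctan2(d[1],d[0])).round(1))
E
python3 meas.py w3
```

```text
t: 4.95
tcp_pos: [0.5008, -0.2239, 0.2415]
ee_rot: [1.0, -0.0, 0.002, 0.001]
contact_force: [0.1, -0.1, -1.6]
finger_gap: 0.0439
gripper_force: 0.0
tcp [ 0.4998 -0.2236  0.2398] tin [ 0.5186 -0.2247] 0.0978 91
[ 0.5798 -0.2254] R 0.0288 [328. 143.] 2941 rel [61.2 -0.7] r 61.2 ang -0.6
[ 0.5469 -0.1701] R 0.0291 [272. 178.] 2788 rel [28.3 54.6] r 61.5 ang 62.6
[ 0.5456 -0.2792] R 0.0288 [383. 179.] 2728 rel [ 27.  -54.5] r 60.8 ang -63.7
[ 0.5158 -0.2237] R 0.0286 [326. 209.] 2546 rel [-2.7  1. ] r 2.9 ang 159.8
```

```bash
python3 -m crank '[{"dp":[0,3,1],"angular":[0,0,0]},{"dp":[0,6,2],"angular":[0,0,0]},{"dp":[0,9.5,3],"angular":[0,0,0]},{"dp":[0,13,4],"angular":[0,0,0]},{"dp":[0,16.5,5],"angular":[0,0,0]},{"dp":[0,20,5],"angular":[0,0,0]},{"dp":[0,23,5],"angular":[0,0,0]},{"dp":[0,26,5],"angular":[0,0,0]},{"dp":[0,28.4,5],"angular":[0,0,0]},{"dp":[0,28.4,5],"angular":[0,0,0]},{"dp":[0,28.4,5],"angular":[0,0,0]}]'
python3 - <<'E'
from h import *
c=r.capture("wrist");np.save("pics/w4.npy",c,allow_pickle=True);cv2.imwrite("pics/w4.png",c["pixels"][:,:,::-1])
print(r.observe()["tcp_pos"].round(4))
for x in lids(c,brown(c),.093,(200,0,440,290)): print(x[0].round(4),x[1].round(4),x[2].round(0),x[3])
E
```

```text
t: 5.92
tcp_pos: [0.499, 0.0616, 0.288]
ee_rot: [1.0, 0.002, -0.002, 0.0]
contact_force: [0.4, -1.1, -0.7]
finger_gap: 0.0441
gripper_force: 0.0
[0.4992 0.0601 0.2881]
[0.5268 0.0655] 0.0302 [323. 197.] 3111
```

View pics/w4.png

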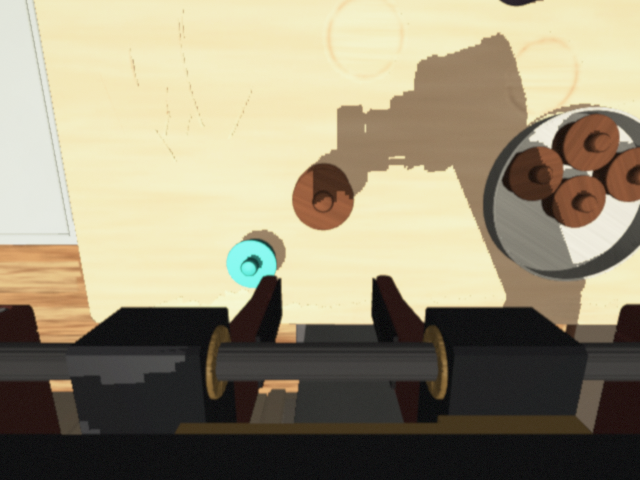

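The stack is seen from almost straight above at (323,197), its knob at (322,202); the turquoise look-alike at (251,263) stays clear.

```bash
python3 - <<'E'
from h import *
c=load("w4");print(c["cx"],c["cy"],ray(c,322.5,202,.109).round(4),ray(c,323,197,.093).round(4),(-c["camera_from_world"][:3,:3].T@c["camera_from_world"][:3,3]).round(4))
E
python3 -m crank '[{"dp":[1.4,0.2,-4],"angular":[0,0,0]},{"dp":[2.8,0.4,-8],"angular":[0,0,0]},{"dp":[2.8,0.4,-11],"angular":[0,0,0]},{"dp":[2.8,0.4,-13],"angular":[0,0,0]},{"dp":[2.8,0.4,-13],"angular":[0,0,0]},{"dp":[2.8,0.4,-13],"angular":[0,0,0]}]'
python3 - <<'E'
from h import *
c=r.capture("wrist");np.save("pics/w5.npy",c,allow_pickle=True);cv2.imwrite("pics/w5.png",c["pixels"][:,:,::-1])
print(r.observe()["tcp_pos"].round(4))
for x in lids(c,brown(c),.093,(200,0,440,285)): print(x[0].round(4),x[1].round(4),x[2].round(0),x[3])
E
```

```text
326.3510897406349 244.87626420531896 [0.5247 0.0657 0.109 ] [0.5273 0.0654 0.093 ] [0.5687 0.0621 0.4329]
t: 6.47
tcp_pos: [0.527, 0.0628, 0.1585]
ee_rot: [1.0, -0.001, -0.002, 0.0]
contact_force: [-0.1, -0.6, 0.4]
finger_gap: 0.0438
gripper_force: 0.0
[0.5282 0.0633 0.16  ]
[0.5304 0.07  ] 0.0346 [322. 251.] 6097
```

```bash
python3 -m crank '[{"dp":[-0.1,0.25,-2],"angular":[0,0,0]},{"dp":[-0.1,0.25,-4],"angular":[0,0,0]},{"dp":[-0.1,0.25,-4.6],"angular":[0,0,0]},{"dp":[-0.1,0.25,-4.6],"angular":[0,0,0]}]'; python3 -m crank '[{"dp":[0,0,0],"angular":[0,0,0]},{"dp":[0,0,0],"angular":[0,0,0]},{"dp":[0,0,0],"angular":[0,0,0]},{"dp":[0,0,0],"angular":[0,0,0]},{"dp":[0,0,0],"angular":[0,0,0]},{"dp":[0,0,0],"angular":[0,0,0]}]' 1
```

```text
t: 6.85
tcp_pos: [0.5268, 0.0664, 0.1139]
ee_rot: [1.0, -0.0, -0.0, 0.0]
contact_force: [-0.6, -0.5, 0.6]
finger_gap: 0.0442
gripper_force: 0.0
t: 7.35
tcp_pos: [0.5273, 0.0669, 0.1142]
ee_rot: [1.0, -0.0, 0.001, -0.0]
contact_force: [-0.4, -0.4, 2.4]
finger_gap: 0.0191
gripper_force: 30.0
```

```bash
python3 -m crank '[{"dp":[0,0,1.5],"angular":[0,0,0]},{"dp":[0,0,4],"angular":[0,0,0]},{"dp":[0,-1,6],"angular":[0,0,0]},{"dp":[-1,-4,6],"angular":[0,0,0]},{"dp":[-2,-7.5,6],"angular":[0,0,0]},{"dp":[-3,-11,5],"angular":[0,0,0]},{"dp":[-4,-14.5,4],"angular":[0,0,0]},{"dp":[-4.1,-18,3],"angular":[0,0,0]},{"dp":[-4.1,-21,1],"angular":[0,0,0]},{"dp":[-4.1,-23,0],"angular":[0,0,0]},{"dp":[-4.1,-23.65,-1],"angular":[0,0,0]},{"dp":[-4.1,-23.65,-1],"angular":[0,0,0]}]'
python3 -m crank '[{"dp":[0,0,0],"angular":[0,0,0]},{"dp":[0,0,0],"angular":[0,0,0]},{"dp":[0,0,0],"angular":[0,0,0]}]'
python3 - <<'E'
from h import *
c=r.capture("wrist");np.save("pics/w6.npy",c,allow_pickle=True);cv2.imwrite("pics/w6.png",c["pixels"][:,:,::-1])
P=[r.observe()["tcp_pos"]]
for _ in range(4): r.capture("top");P.append(r.observe()["tcp_pos"])
print(np.mean(P,0).round(4),np.std(P,0).round(4))
E
```

```text
t: 8.35
tcp_pos: [0.4844, -0.1708, 0.1018]
ee_rot: [1.0, -0.002, -0.002, -0.0]
contact_force: [0.4, 0.7, -1.3]
finger_gap: 0.0193
gripper_force: 30.0
t: 8.6
tcp_pos: [0.4867, -0.1677, 0.1044]
ee_rot: [1.0, 0.001, 0.001, -0.0]
contact_force: [-0.2, -0.3, -0.3]
finger_gap: 0.0193
gripper_force: 30.0
[ 0.4864 -0.1685  0.1043] [0.0002 0.0004 0.0001]
```

View pics/w6.png

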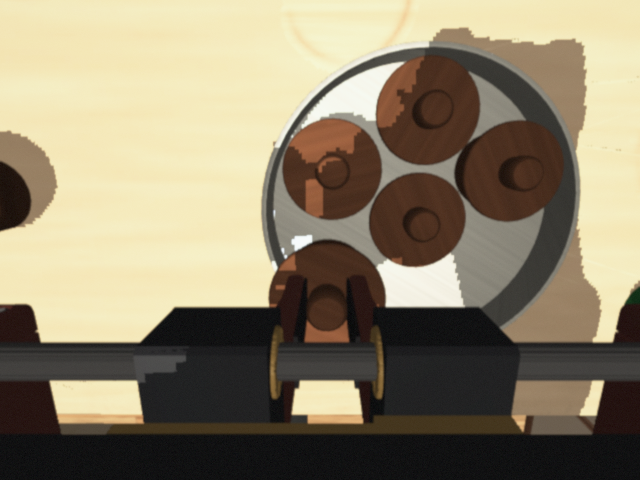

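Lid_3 hangs level in the fingers at (327,300), above the empty slot between the lid at (332,170) and the wall. I'll work out its offset in the grip, and the slot, from this image.

```bash
cat > held.py <<'E'
import sys
from h import *
# centre of the held lid: circle through the top-edge contour points above the fingers
c=load(sys.argv[1]);z=float(sys.argv[2]);vmax=int(sys.argv[3])
m=brown(c).astype(np.uint8);m[vmax:]=0;m[:225]=0;m[:,:240]=0;m[:,410:]=0
m=cv2.morphologyEx(m,cv2.MORPH_OPEN,np.ones((3,3)));n,l,st,ce=cv2.connectedComponentsWithStats(m)
for i in range(1,n):
    if st[i,4]<400: continue
    ys,xs=np.where(l==i);P=[]
    for u in np.unique(xs):P.append((u,ys[xs==u].min()))
    P=np.array(P[2:-2],float);W=rays(c,P,z);o,R=circfit(W)
    # fixed radius 30 mm fit
    from scipy.optimize import least_squares
    s=least_squares(lambda q:np.hypot(*(W[:,:2]-q).T)-.030,o,loss="soft_l1",f_scale=.0005)
    print(st[i],o.round(4),R.round(4),"R30:",s.x.round(4))
E
python3 held.py w6 .0853 290; python3 - <<'E'
from h import *
c=load("w6");o=np.array([.5186,-.2247])
for _ in range(2): o,R,n=rim(c,o);
print(o.round(4),R.round(4),n)
for x in lids(c,brown(c),.033,(262,40,580,268)): print(x[0].round(4),x[1].round(4),x[2].round(0),x[3],((x[0]-o)*1000).round(1))
E
```

```text
[ 370  225   40   41 1230] [ 0.1174 -0.1978] 0.406 R30: [ 0.4938 -0.1971]
[ 271  241  112   49 3985] [ 0.4881 -0.1675] 0.027 R30: [ 0.4845 -0.1675]
[ 0.5186 -0.2247] 0.0974 82
[ 0.5633 -0.2525] 0.0545 [468. 139.] 16786 [ 44.6 -27.8]
[ 0.5464 -0.1703] 0.0291 [332. 169.] 7623 [27.7 54.4]
[ 0.5158 -0.2233] 0.0291 [417. 219.] 6832 [-2.9  1.4]
[ 0.4679 -0.1671] 0.0348 [327. 257.] 1740 [-50.8  57.5]
```

```bash
python3 -m crank '[{"dp":[0,-0.25,0],"angular":[0,0,0]},{"dp":[0,-0.25,-1.5],"angular":[0,0,0]},{"dp":[0,-0.25,-2.5],"angular":[0,0,0]},{"dp":[0,-0.25,-3.2],"angular":[0,0,0]},{"dp":[0,-0.25,-3.8],"angular":[0,0,0]},{"dp":[0,-0.25,-4.3],"angular":[0,0,0]},{"dp":[0,-0.25,-4.7],"angular":[0,0,0]},{"dp":[0,-0.25,-5],"angular":[0,0,0]},{"dp":[0,-0.25,-5],"angular":[0,0,0]}]'; python3 -m crank '[{"dp":[0,0,0],"angular":[0,0,0]},{"dp":[0,0,0],"angular":[0,0,0]}]'
```

```text
t: 9.6
tcp_pos: [0.4863, -0.1725, 0.0543]
ee_rot: [1.0, -0.0, 0.0, 0.0]
contact_force: [-2.6, -1.1, 8.7]
finger_gap: 0.0191
gripper_force: 30.0
t: 9.77
tcp_pos: [0.4862, -0.1725, 0.0544]
ee_rot: [1.0, -0.0, 0.0, 0.0]
contact_force: [-2.4, -0.9, 7.0]
finger_gap: 0.0192
gripper_force: 30.0
```

```bash
python3 -m crank '[{"dp":[0,0,0],"angular":[0,0,0]},{"dp":[0,0,0],"angular":[0,0,0]},{"dp":[0,0,0],"angular":[0,0,0]},{"dp":[0,0,2],"angular":[0,0,0]},{"dp":[0,0,5],"angular":[0,0,0]},{"dp":[0.5,-2,9],"angular":[0,0,0]},{"dp":[1.4,-4,13],"angular":[0,0,0]},{"dp":[1.4,-5.3,16],"angular":[0,0,0]},{"dp":[1.4,-5.3,18.6],"angular":[0,0,0]},{"dp":[1.4,-5.3,18.6],"angular":[0,0,0]},{"dp":[1.4,-5.3,18.6],"angular":[0,0,0]}]' 0.5; python3 meas.py w7
```

```text
t: 10.68
tcp_pos: [0.5006, -0.2254, 0.241]
ee_rot: [1.0, -0.0, 0.002, 0.001]
contact_force: [0.2, 1.1, -0.6]
finger_gap: 0.044
gripper_force: 0.0
tcp [ 0.4996 -0.2248  0.2394] tin [ 0.5185 -0.2247] 0.0978 83
[ 0.5798 -0.2254] R 0.0288 [326. 143.] 2962 rel [61.2 -0.7] r 61.2 ang -0.7
[ 0.5466 -0.1701] R 0.0292 [270. 178.] 2827 rel [28.  54.5] r 61.3 ang 62.8
[ 0.5456 -0.2792] R 0.0287 [381. 179.] 2742 rel [ 27.1 -54.5] r 60.9 ang -63.6
[ 0.4998 -0.1974] R 0.0531 [300. 225.] 5104 rel [-18.8  27.2] r 33.1 ang 124.6
```

```bash
python3 -m crank '[{"dp":[0,3,0],"angular":[0,0,0]},{"dp":[0,6,0],"angular":[0,0,0]},{"dp":[0,9.5,1],"angular":[0,0,0]},{"dp":[0,13,1.5],"angular":[0,0,0]},{"dp":[0,16.5,1.5],"angular":[0,0,0]},{"dp":[0,20,1.5],"angular":[0,0,0]},{"dp":[0,23,1.5],"angular":[0,0,0]},{"dp":[0,26,1.5],"angular":[0,0,0]},{"dp":[0,28.8,1.5],"angular":[0,0,0]},{"dp":[0,28.8,1.5],"angular":[0,0,0]},{"dp":[0,28.8,1.5],"angular":[0,0,0]}]'
python3 - <<'E'
from h import *
c=r.capture("wrist");np.save("pics/w8.npy",c,allow_pickle=True);cv2.imwrite("pics/w8.png",c["pixels"][:,:,::-1])
print(r.observe()["tcp_pos"].round(4))
for x in lids(c,brown(c),.062,(200,0,440,290)): print(x[0].round(4),x[1].round(4),x[2].round(0),x[3])
# tin lids, split by distance transform
c=load("w7");m=brown(c).astype(np.uint8);m[290:]=0
D=cv2.distanceTransform(m,cv2.DIST_L2,5);k=(D>15).astype(np.uint8)
n,l,st,ce=cv2.connectedComponentsWithStats(k);o=np.array([.5185,-.2247])
for i in range(1,n): 
    p=ray(c,*ce[i],.033)[:2];print(ce[i].round(1),st[i,4],((p-o)*1000).round(1))
E
```

```text
t: 11.65
tcp_pos: [0.4985, 0.0648, 0.2529]
ee_rot: [1.0, 0.002, -0.002, -0.0]
contact_force: [0.1, -0.3, -0.4]
finger_gap: 0.0435
gripper_force: 0.0
[0.4988 0.0631 0.253 ]
[0.5278 0.0664] 0.0296 [325. 196.] 3081
[326.4 143. ] 781 [61.7 -0.7]
[270.4 178.1] 708 [28.7 54.4]
[381.3 179. ] 670 [ 27.7 -54.5]
[  2.6 187.4] 27 [ 20.1 319.2]
[ 19.8 187.3] 6 [ 20.2 302.2]
[324.6 209.4] 591 [-2.3  1.3]
[ 19.6 212.4] 118 [ -4.7 307.8]
[274.6 241.2] 554 [-35.   52.7]
```

```bash
python3 -m crank '[{"dp":[1.5,0.3,-4],"angular":[0,0,0]},{"dp":[2.9,0.3,-8],"angular":[0,0,0]},{"dp":[2.9,0.3,-11],"angular":[0,0,0]},{"dp":[2.9,0.3,-13],"angular":[0,0,0]},{"dp":[2.9,0.3,-15],"angular":[0,0,0]},{"dp":[2.9,0.3,-16.5],"angular":[0,0,0]},{"dp":[2.9,0.3,-17],"angular":[0,0,0]},{"dp":[2.9,0.3,-17],"angular":[0,0,0]},{"dp":[2.9,0.3,-17],"angular":[0,0,0]}]'; python3 -m crank '[{"dp":[0,0,0],"angular":[0,0,0]},{"dp":[0,0,0],"angular":[0,0,0]},{"dp":[0,0,0],"angular":[0,0,0]},{"dp":[0,0,0],"angular":[0,0,0]},{"dp":[0,0,0],"angular":[0,0,0]},{"dp":[0,0,0],"angular":[0,0,0]}]' 1
```

```text
t: 12.45
tcp_pos: [0.5289, 0.0651, 0.0847]
ee_rot: [1.0, -0.001, -0.0, 0.0]
contact_force: [0.2, 0.8, -0.3]
finger_gap: 0.0436
gripper_force: 0.0
t: 12.95
tcp_pos: [0.5292, 0.0659, 0.0851]
ee_rot: [1.0, -0.0, 0.0, 0.0]
contact_force: [-0.2, -0.4, 2.6]
finger_gap: 0.0188
gripper_force: 30.0
```

```bash
python3 -m crank '[{"dp":[0,0,1.5],"angular":[0,0,0]},{"dp":[0,0,4],"angular":[0,0,0]},{"dp":[0,-2,6.5],"angular":[0,0,0]},{"dp":[-1,-5.5,8],"angular":[0,0,0]},{"dp":[-2,-9,8],"angular":[0,0,0]},{"dp":[-3,-12.5,8],"angular":[0,0,0]},{"dp":[-4,-16,8],"angular":[0,0,0]},{"dp":[-4.3,-19.5,8],"angular":[0,0,0]},{"dp":[-4.3,-23,7],"angular":[0,0,0]},{"dp":[-4.3,-26.5,6],"angular":[0,0,0]},{"dp":[-4.3,-30,5],"angular":[0,0,0]},{"dp":[-4.3,-32,4],"angular":[0,0,0]}]'
python3 -m crank '[{"dp":[0,-1.5,-1],"angular":[0,0,0]},{"dp":[0,-2.5,-2],"angular":[0,0,0]},{"dp":[0,-2.5,-2],"angular":[0,0,0]},{"dp":[0,-2.5,-2],"angular":[0,0,0]},{"dp":[0,-2.5,-2],"angular":[0,0,0]}]'
python3 - <<'E'
from h import *
c=r.capture("wrist");np.save("pics/w9.npy",c,allow_pickle=True);cv2.imwrite("pics/w9.png",c["pixels"][:,:,::-1])
P=[r.observe()["tcp_pos"]]
for _ in range(3): r.capture("top");P.append(r.observe()["tcp_pos"])
print(np.mean(P,0).round(4))
E
python3 held.py w9 .083 290
```

```text
t: 13.95
tcp_pos: [0.485, -0.2586, 0.1243]
ee_rot: [1.0, -0.002, 0.0, 0.001]
contact_force: [-0.7, -0.1, 1.1]
finger_gap: 0.0187
gripper_force: 30.0
t: 14.37
tcp_pos: [0.4865, -0.2772, 0.1049]
ee_rot: [1.0, 0.001, 0.0, -0.0]
contact_force: [-0.6, 0.8, -0.1]
finger_gap: 0.0189
gripper_force: 30.0
[ 0.4866 -0.2776  0.1053]
[ 240  225   49   40 1534] [ 0.106  -0.2474] 0.4166 R30: [ 0.4931 -0.2468]
[ 271  239  112   51 4140] [ 0.4875 -0.2769] 0.0273 R30: [ 0.4843 -0.2769]
```

```bash
python3 -m crank '[{"dp":[0.1,-0.2,0],"angular":[0,0,0]},{"dp":[0.1,-0.2,-1.5],"angular":[0,0,0]},{"dp":[0.1,-0.2,-2.5],"angular":[0,0,0]},{"dp":[0.1,-0.2,-3.2],"angular":[0,0,0]},{"dp":[0.1,-0.2,-3.8],"angular":[0,0,0]},{"dp":[0.1,-0.2,-4.3],"angular":[0,0,0]},{"dp":[0.1,-0.2,-4.7],"angular":[0,0,0]},{"dp":[0.1,-0.2,-5],"angular":[0,0,0]},{"dp":[0.1,-0.2,-5],"angular":[0,0,0]},{"dp":[0.1,-0.2,-5],"angular":[0,0,0]}]'
```

```text
t: 15.4
tcp_pos: [0.4876, -0.2809, 0.056]
ee_rot: [1.0, -0.0, 0.0, 0.0]
contact_force: [-3.0, 3.0, 11.9]
finger_gap: 0.0188
gripper_force: 30.0
```

```bash
python3 -m crank '[{"dp":[0,0,0],"angular":[0,0,0]},{"dp":[0,0,0],"angular":[0,0,0]},{"dp":[0,0,0],"angular":[0,0,0]},{"dp":[0,0,2],"angular":[0,0,0]},{"dp":[0,0,5],"angular":[0,0,0]},{"dp":[0.5,2,9],"angular":[0,0,0]},{"dp":[1.2,4,13],"angular":[0,0,0]},{"dp":[1.2,5.5,16],"angular":[0,0,0]},{"dp":[1.2,5.5,18.5],"angular":[0,0,0]},{"dp":[1.2,5.5,18.5],"angular":[0,0,0]},{"dp":[1.2,5.5,18.5],"angular":[0,0,0]}]' 0.5; cat > meas2.py <<'E'
import sys
from h import *
c=r.capture("wrist");np.save(f"pics/{sys.argv[1]}.npy",c,allow_pickle=True);cv2.imwrite(f"pics/{sys.argv[1]}.png",c["pixels"][:,:,::-1])
o=np.array([.5185,-.2247])
for _ in range(2): o,R,n=rim(c,o)
print("tcp",r.observe()["tcp_pos"].round(4),"tin",o.round(4),R.round(4),n)
m=brown(c).astype(np.uint8);m[300:]=0
D=cv2.distanceTransform(m,cv2.DIST_L2,5);n,l,st,ce=cv2.connectedComponentsWithStats((D>15).astype(np.uint8))
for i in range(1,n):
    d=(ray(c,*ce[i],.033)[:2]-o)*1000
    if np.hypot(*d)<100: print(ce[i].round(0),st[i,4],d.round(1),"r",np.hypot(*d).round(1),"ang",np.degrees(np.arctan2(d[1],d[0])).round(1),"Dmax",D[l==i].max())
E
python3 meas2.py w10
```

```text
t: 16.32
tcp_pos: [0.4996, -0.2264, 0.241]
ee_rot: [1.0, -0.0, 0.001, 0.001]
contact_force: [-1.2, 0.1, -1.0]
finger_gap: 0.0438
gripper_force: 0.0
tcp [ 0.4985 -0.2264  0.2394] tin [ 0.5185 -0.2247] 0.0978 83
[325. 142.] 782 [61.8 -0.7] r 61.8 ang -0.7 Dmax 29.559694
[269. 177.] 708 [28.7 54.3] r 61.5 ang 62.1 Dmax 28.559694
[380. 178.] 675 [ 27.5 -54.3] r 60.9 ang -63.2 Dmax 28.362795
[324. 208.] 592 [-2.3  1.3] r 2.6 ang 151.3 Dmax 27.762794
[379. 238.] 549 [-32.9 -55.4] r 64.4 ang -120.7 Dmax 27.396894
[274. 240.] 559 [-35.1  52.7] r 63.3 ang 123.7 Dmax 27.362795
```

View pics/w10.png

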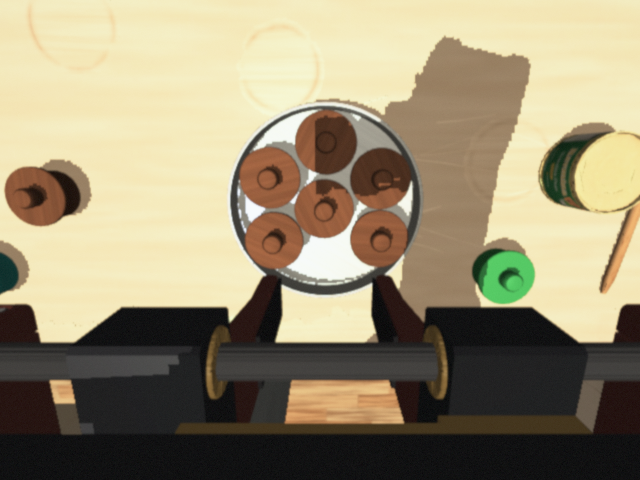

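Six lids lie flat, and the free slot is at about (325,265). Now the last one, lid_1, at (38,196).

```bash
python3 -m crank '[{"dp":[0,3,0],"angular":[0,0,0]},{"dp":[0,6,0],"angular":[0,0,0]},{"dp":[0,9.5,-1],"angular":[0,0,0]},{"dp":[0,13,-1.5],"angular":[0,0,0]},{"dp":[0,16.5,-1.5],"angular":[0,0,0]},{"dp":[0,20,-1.5],"angular":[0,0,0]},{"dp":[0,23,-1.5],"angular":[0,0,0]},{"dp":[0,26,-1.5],"angular":[0,0,0]},{"dp":[0,29.1,-1.5],"angular":[0,0,0]},{"dp":[0,29.1,-1.5],"angular":[0,0,0]},{"dp":[0,29.1,-1.5],"angular":[0,0,0]}]'
python3 - <<'E'
from h import *
c=r.capture("wrist");np.save("pics/w11.npy",c,allow_pickle=True)
print(r.observe()["tcp_pos"].round(4))
for x in lids(c,brown(c),.031,(200,0,440,290)): print(x[0].round(4),x[1].round(4),x[2].round(0),x[3])
E
```

```text
t: 17.28
tcp_pos: [0.4978, 0.066, 0.2229]
ee_rot: [1.0, 0.001, -0.002, -0.0]
contact_force: [0.9, -1.7, 0.4]
finger_gap: 0.0441
gripper_force: 0.0
[0.498  0.0643 0.223 ]
[0.528  0.0657] 0.0291 [327. 195.] 3005
```

```bash
python3 -m crank '[{"dp":[1.5,0.1,-4],"angular":[0,0,0]},{"dp":[3,0.15,-8],"angular":[0,0,0]},{"dp":[3,0.15,-11],"angular":[0,0,0]},{"dp":[3,0.15,-13],"angular":[0,0,0]},{"dp":[3,0.15,-15],"angular":[0,0,0]},{"dp":[3,0.15,-16.5],"angular":[0,0,0]},{"dp":[3,0.15,-17],"angular":[0,0,0]},{"dp":[3,0.15,-17],"angular":[0,0,0]},{"dp":[3,0.15,-17],"angular":[0,0,0]}]'; python3 -m crank '[{"dp":[0,0,0],"angular":[0,0,0]},{"dp":[0,0,0],"angular":[0,0,0]},{"dp":[0,0,0],"angular":[0,0,0]},{"dp":[0,0,0],"angular":[0,0,0]},{"dp":[0,0,0],"angular":[0,0,0]},{"dp":[0,0,0],"angular":[0,0,0]}]' 1
```

```text
t: 18.08
tcp_pos: [0.5289, 0.0653, 0.0547]
ee_rot: [1.0, -0.001, -0.0, 0.0]
contact_force: [-0.4, 0.2, 0.0]
finger_gap: 0.0438
gripper_force: 0.0
t: 18.58
tcp_pos: [0.5293, 0.0665, 0.0551]
ee_rot: [1.0, -0.0, 0.001, -0.0]
contact_force: [0.4, -0.4, 2.9]
finger_gap: 0.0191
gripper_force: 30.0
```

```bash
python3 -m crank '[{"dp":[0,0,2],"angular":[0,0,0]},{"dp":[0,0,5],"angular":[0,0,0]},{"dp":[-1,-2,8],"angular":[0,0,0]},{"dp":[-2,-5.5,9],"angular":[0,0,0]},{"dp":[-3,-9,9],"angular":[0,0,0]},{"dp":[-4,-12.5,9],"angular":[0,0,0]},{"dp":[-5,-16,9],"angular":[0,0,0]},{"dp":[-6,-19.5,9],"angular":[0,0,0]},{"dp":[-7,-23,8],"angular":[0,0,0]},{"dp":[-7.3,-26,7],"angular":[0,0,0]},{"dp":[-7.3,-28,6],"angular":[0,0,0]},{"dp":[-7.3,-29.2,5],"angular":[0,0,0]}]'
python3 -m crank '[{"dp":[0,0,0],"angular":[0,0,0]},{"dp":[0,0,0],"angular":[0,0,0]},{"dp":[0,0,0],"angular":[0,0,0]},{"dp":[0,0,0],"angular":[0,0,0]}]'
python3 - <<'E'
from h import *
c=r.capture("wrist");np.save("pics/w12.npy",c,allow_pickle=True);cv2.imwrite("pics/w12.png",c["pixels"][:,:,::-1])
P=[r.observe()["tcp_pos"]]
for _ in range(3): r.capture("top");P.append(r.observe()["tcp_pos"])
print(np.mean(P,0).round(4))
E
python3 held.py w12 .083 290
```

```text
t: 19.58
tcp_pos: [0.455, -0.2287, 0.1042]
ee_rot: [1.0, -0.002, -0.0, 0.001]
contact_force: [-1.0, 0.5, -0.6]
finger_gap: 0.0187
gripper_force: 30.0
t: 19.92
tcp_pos: [0.4567, -0.2237, 0.1052]
ee_rot: [1.0, 0.001, 0.0, -0.0]
contact_force: [-1.2, 0.1, 0.2]
finger_gap: 0.0186
gripper_force: 30.0
[ 0.4565 -0.2244  0.1052]
[ 240  225   52   46 1914] [ 0.1025 -0.1947] 0.3901 R30: [ 0.4632 -0.1941]
[ 371  225   39   41 1235] [ 0.0892 -0.2546] 0.4036 R30: [ 0.4631 -0.2539]
[ 270  238  114   52 4359] [ 0.4584 -0.2235] 0.0275 R30: [ 0.4554 -0.2236]
```

```bash
python3 -m crank '[{"dp":[-0.1,-0.2,0],"angular":[0,0,0]},{"dp":[-0.1,-0.2,-1.5],"angular":[0,0,0]},{"dp":[-0.1,-0.2,-2.5],"angular":[0,0,0]},{"dp":[-0.1,-0.2,-3.2],"angular":[0,0,0]},{"dp":[-0.1,-0.2,-3.8],"angular":[0,0,0]},{"dp":[-0.1,-0.2,-4.3],"angular":[0,0,0]},{"dp":[-0.1,-0.2,-4.7],"angular":[0,0,0]},{"dp":[-0.1,-0.2,-5],"angular":[0,0,0]},{"dp":[-0.1,-0.2,-5],"angular":[0,0,0]},{"dp":[-0.1,-0.2,-5],"angular":[0,0,0]}]'
```

```text
t: 20.95
tcp_pos: [0.4558, -0.2281, 0.0564]
ee_rot: [1.0, -0.0, 0.001, 0.001]
contact_force: [-4.1, 0.7, 18.6]
finger_gap: 0.0186
gripper_force: 30.0
```

```bash
python3 -m crank '[{"dp":[0,0,0],"angular":[0,0,0]},{"dp":[0,0,0],"angular":[0,0,0]},{"dp":[0,0,0],"angular":[0,0,0]},{"dp":[0,0,2],"angular":[0,0,0]},{"dp":[0,0,5],"angular":[0,0,0]},{"dp":[0,0,9],"angular":[0,0,0]},{"dp":[1,0,13],"angular":[0,0,0]},{"dp":[2,0,16],"angular":[0,0,0]},{"dp":[2.5,0,18.5],"angular":[0,0,0]},{"dp":[2.5,0,18.5],"angular":[0,0,0]},{"dp":[2.5,0,18.5],"angular":[0,0,0]}]' 0.5; python3 meas2.py w13; python3 -c "
from h import *
s=r.capture('scene')['pixels'][190:310,200:470,::-1]
a=cv2.imread('pics/w13.png')[80:300,180:480];a=cv2.resize(a,None,fx=1.5,fy=1.5)
b=cv2.resize(s,None,fx=1.6,fy=1.6,interpolation=2)
o=np.zeros((a.shape[0]+b.shape[0],max(a.shape[1],b.shape[1]),3),np.uint8);o[:a.shape[0],:a.shape[1]]=a;o[a.shape[0]:,:b.shape[1]]=b
cv2.imwrite('pics/end.png',o);print(o.shape)"
```

```text
t: 21.87
tcp_pos: [0.4807, -0.2278, 0.2407]
ee_rot: [1.0, -0.0, 0.001, 0.001]
contact_force: [-0.1, -0.8, -0.1]
finger_gap: 0.0438
gripper_force: 0.0
tcp [ 0.4795 -0.2276  0.2392] tin [ 0.5184 -0.2247] 0.0979 73
[324. 121.] 866 [62.1 -0.8] r 62.1 ang -0.7 Dmax 30.559694
[267. 157.] 770 [28.8 54.3] r 61.5 ang 62.1 Dmax 29.399994
[380. 158.] 739 [ 27.7 -54.6] r 61.2 ang -63.1 Dmax 29.162794
[322. 190.] 652 [-2.6  1.3] r 2.9 ang 152.3 Dmax 28.365894
[378. 220.] 592 [-33.  -55.3] r 64.4 ang -120.8 Dmax 27.762794
[271. 222.] 594 [-34.9  52.8] r 63.3 ang 123.5 Dmax 27.762794
[326. 250.] 520 [-64.2  -2.9] r 64.2 ang -177.4 Dmax 27.0
(522, 450, 3)
```

View pics/end.png

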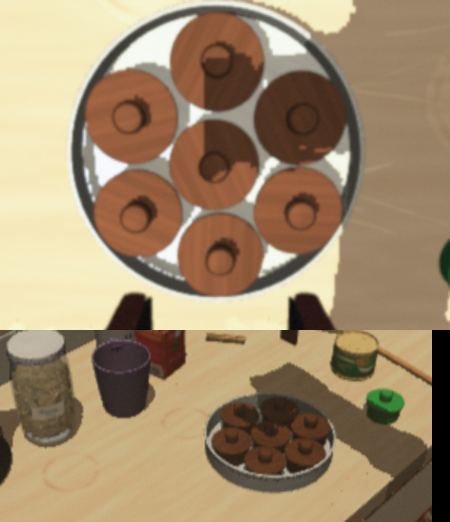

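All seven lids sit flat inside the rim: one in the middle at (214,165), six round it, with the last at (220,258). The jar, mug and can have not moved and the gripper is clear.

```bash
python3 -c "
from plant import r
print(r.job_done())"
```

```text
the job is handed in; nothing more can be done
None
```

I packed all seven lids flat in the tin, one in the middle and six round it at 61–64 mm from the centre, let go of everything, and handed the job in at about 22 s; no verdict came back.

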